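# Find the unlatched trunking lid and push it open

## Task

The grey trunking on the observatory bench has four identical tilting lids over its socket wells; three are latched from inside and one is not. Press gently down on the ribbed rear ends, without forcing a latched one, to find the lid that rocks, then push its rear end down to its stop so that the lid stays open. Only press: do not lift or pull a raised front leaf, and leave the cups, tin and other things where they are.

Things in the scene. Friction and masses are not known exactly. Their poses are not given: they have to be found in the camera images.
- duct_top (a point): centre of the top face of the bench trunking, a grey steel channel fixed to the bench: 150 mm deep (x), 480 mm long (y), 85 mm tall. Its +x points to the rear, away from the robot; +y to the left. Four identical aluminium lids lie flush in its top, centres at y = +182, +82, -82, -182 mm (lid0 to lid3, left to right); a plain fixed plate 74 mm wide is in the middle
- lid0 (a joint): tilt of the leftmost lid, rad: 0 shut and flush; positive as its ribbed rear end goes down and its front leaf rises; its stop is at 0.87. Each lid is a plate 120 mm long front to back, 86 mm wide, 5 mm thick, on cross pins 45 mm from its rear edge
- lid1 (a joint): the same for the second lid from the left. An unlatched lid turns on a stiff hinge: 2 to 6 N on its ribbed end moves it, and it stays at the angle where it is left. A latched lid gives less than 2 mm and is then rigid
- lid2 (a joint): the same for the third lid from the left. The latches are inside, unseen; which lid is unlatched differs each time
- lid3 (a joint): the same for the rightmost lid. The trunking's rim is 13 mm wide in front of and behind the lids, with bars 10 mm wide between neighbouring lids, all level with the lids' tops; under each lid is a well, its floor 80 mm below the lid's top
- press0 (a point): where to press the leftmost lid: on the top of its ribbed rear end (four dark rubber grip strips), midway across, 25 mm behind the pins, 20 mm from the rear edge; the fixed rim starts 22 mm behind it. The frame turns with the lid; shut, its axes are the trunking's. A fingertip pressed straight down here needs 18 to 32 mm of travel (the wider, the less) to bring a free lid to its stop
- press1 (a point): the same for the second from the left lid
- press2 (a point): the same for the third from the left lid
- press3 (a point): the same for the rightmost lid
- tail0: the ribbed rear end of the leftmost lid, the part to press, 40 x 86 mm; origin on the pin axis, 2.5 mm under the lid's top
- tail1: the ribbed rear end of the second from the left lid, the part to press, 40 x 86 mm; origin on the pin axis, 2.5 mm under the lid's top
- tail2: the ribbed rear end of the third from the left lid, the part to press, 40 x 86 mm; origin on the pin axis, 2.5 mm under the lid's top
- tail3: the ribbed rear end of the rightmost lid, the part to press, 40 x 86 mm; origin on the pin axis, 2.5 mm under the lid's top
- leaf0: the smooth front leaf of the leftmost lid, 60 x 86 mm, which rises as the lid tilts (its front edge 57 mm up at the stop); origin on the pin axis, 2.5 mm under the lid's top
- leaf1: the smooth front leaf of the second from the left lid, 60 x 86 mm, which rises as the lid tilts (its front edge 57 mm up at the stop); origin on the pin axis, 2.5 mm under the lid's top
- leaf2: the smooth front leaf of the third from the left lid, 60 x 86 mm, which rises as the lid tilts (its front edge 57 mm up at the stop); origin on the pin axis, 2.5 mm under the lid's top
- leaf3: the smooth front leaf of the rightmost lid, 60 x 86 mm, which rises as the lid tilts (its front edge 57 mm up at the stop); origin on the pin axis, 2.5 mm under the lid's top
- cup_a: an empty white plastic sample cup, 72 mm wide at the rim, 75 mm tall, standing upright just behind the trunking; origin at the centre of its underside
- cup_b: a second cup, the same
- beaker: a glass beaker, 84 mm wide, 85 mm tall, upright just behind the trunking; origin at the centre of its underside
- cap_a: a yellow cup cap, a disc 72 mm wide and 9 mm thick lying flat just behind the trunking; origin at the centre of its underside
- tin: a round steel sample tin, 54 mm wide, 28 mm tall, standing on the plain middle plate of the trunking between the second and third lids; origin at the centre of its underside
- radio: a black handheld radio lying on the bench to the left of the trunking, 110 x 56 x 34 mm, with a stub aerial 75 mm long along its own +x; origin at the centre of its underside
- driver: a screwdriver lying on the bench to the right of the trunking; about 25 mm high; its handle towards its own -x

How it is judged:
At the end, for the whole second after the job is handed in: One lid is at rest, tilted by more than 0.70 rad (its stop is at 0.87), the other three are shut (less than 0.1 rad) (((value of joint lid0 above 0.7 rad and velocity of joint lid0 between -0.05 and 0.05 rad/s and value of joint each of lid1, lid2, lid3 below 0.1 rad) or (value of joint lid1 above 0.7 rad and velocity of joint lid1 between -0.05 and 0.05 rad/s and value of joint each of lid0, lid2, lid3 below 0.1 rad) or (value of joint lid2 above 0.7 rad and velocity of joint lid2 between -0.05 and 0.05 rad/s and value of joint each of lid0, lid1, lid3 below 0.1 rad) or (value of joint lid3 above 0.7 rad and velocity of joint lid3 between -0.05 and 0.05 rad/s and value of joint each of lid0, lid1, lid2 below 0.1 rad))); the robot touches nothing.
It fails at once if a lid's rear end was forced: pressed or struck with more than 150 N (contact force between any of the arm, the fingers and tail0 above 150 N or contact force between any of the arm, the fingers and tail1 above 150 N or contact force between any of the arm, the fingers and tail2 above 150 N or contact force between any of the arm, the fingers and tail3 above 150 N).
It fails at once if a raised front leaf was lifted or pulled by the fingers (more than 3 N on it while the lid is tilted over 0.12 rad) ((value of joint lid0 above 0.12 rad and contact force between the fingers and leaf0 above 3 N) or (value of joint lid1 above 0.12 rad and contact force between the fingers and leaf1 above 3 N) or (value of joint lid2 above 0.12 rad and contact force between the fingers and leaf2 above 3 N) or (value of joint lid3 above 0.12 rad and contact force between the fingers and leaf3 above 3 N)).
It fails at once if a bystander was moved or lifted by more than 30 mm (distance of any of cup_a, cup_b, beaker, cap_a, tin, radio, driver from where it was at the start of the episode above 0.03 m).
It also fails if it takes over 48 s, if anything falls off the work surface, if the arm or the gripper's body presses on something with over 40 N, if the wrist force passes 120 N, or if a joint passes its speed limit or range.

## Robot

A 7-joint arm with a two-finger parallel gripper is mounted at the origin on the work surface. World frame = base frame: x ahead of the robot, y to its left, z up, the work surface at z = 0. Lengths are in m, angles in rad, forces in N, time in s.
With the tool pointing down it reaches from about 0.35 to 0.9 m from the base axis. Payload 19.9 kg.
Tool frame: the origin (TCP) lies between the finger pads; the fingertips stand ahead of it and the grasp point (between the pads) lies 3 mm ahead of it (ctrl.tip_extent is the z of the fingertips in the tool frame, in m); z points along the fingers, y is the line along which they close (so a half turn about z gives the same grasp; the last joint's range is limited). The gripper opens to 85 mm and grips with 20 to 120 N. Pads are 22 mm wide; open, the fingers measure 114 mm over their backs; the gripper's body (76 mm by 85 mm) begins 54 mm behind the grasp point. The pads swing forward as they close: fully open they stand 13 mm farther back than shut.
Start: joints at [-1.159, 0.417, -0.01, 1.614, 0.005, 1.111, -0.053], TCP at [0.274, 0.562, 0.253] pointing down, gripper open.
Joint ranges: [-2.81, 2.81], [-0.39, 2.02], [-1.27, 1.25], [0.06, 2.57], [-1.19, 4.33], [0.19, 2], [-2.82, 2.82]. Speed limits (rad/s): [1.89, 1.89, 2.39, 2.39, 3.01, 3.01, 3.01].

## Interface

Orientations are given as a rotation vector (axis times angle).
In Python, from workcell import ctrl, get_image, job gives the robot as it stands. The module is installed in compiled form; this text tells all that it offers.
- The arm moves only by the tool jog_arm, never from a script. Its argument "rows" is a list of rows, each a list of 2 entries, a list of its own where there are three numbers: the shift along the world's x, y, z normalised to -1 to 1, where 1 is 40 mm, then the turn, a rotation vector about the world's x, y, z normalised to -1 to 1, where 1 is 8 degrees. A call has 1 to 12 rows; each row shifts and turns the commanded pose from where the row before left it; what a row does not reach is not made up. A row lasts 1/10 s, in which the tool goes at most 50 mm and 8.59 degrees, less where a joint would pass 70% of its speed; a pose out of reach is approached as far as the arm can. A call with a number of a shift or a turn outside -1 to 1 is refused whole. A call with a gripper value outside its range is refused whole. "gripper" is the opening, from -1 (shut) to 1 (fully open), set as the call begins (left out, the last holds). The fingers move at their own pace and stop on an object; "grip_force" is the grip in N (left out, the last holds). Time passes only in rows, so rows that do not move let the fingers close. It gives the time, the measured TCP pose, the force, the opening and the grip force at its end, in the units of the state.
- ctrl.read_state(): the state, without advancing time (a new reading comes with each control period).
- get_image(name): name is "scene" or "top" or "wrist"; returns a dict with "pixels" (420x560x3 uint8, red, green, blue), "fx", "fy", "cx", "cy" (pixels), "cam_to_world" (4x4, takes a point from camera to world coordinates). Camera axes: x right, y down, z forward; pixel columns grow to the right and rows downward; lengths in m; the calibration is good to about 2 mm. The wrist camera is an equidistant fisheye: a pixel r from the principal point sees the ray r / f radians off the axis. A picture is of the moment at which its call begins. There is no depth.
- job.sign_off(): hands the job in; it is judged then, once.
The state is a dict: "clock": time; "qpos": joint angles; "joint_vel": joint speeds; "joint_torque": joint torques, N m; "tcp_pos": TCP position; "tool_rot": TCP orientation; "wrist_force": force on the tool from outside, world axes, zero at the start; "wrist_torque": the same for the moment, N m; "gripper_width": finger opening in m; "gripper_force": force on a finger pad.
Only numpy, scipy, OpenCV 4.12 (cv2) and the standard library are available. Lean on these libraries where they do the work, as an engineer would, in place of code of your own. Each camera call takes 0.05 s, during which the arm holds its last target. There are 200 camera calls.

## Working session

There is one attempt and no reset: what is moved stays moved. The work goes in short steps, Python scripts to look and compute and a tool call to move; the robot and the scene stay as the last step left them, time stands still between calls to the robot, and variables do not carry over. Pictures are saved under pics/ and viewed, at most 10 in all, crops included, and the job is handed in when it is done.

Besides the shell and the picture viewer there is one more tool, called after "Emit:" by a JSON object that holds its "op" and its "data", one argument or row to a line. jog_arm: Moves the arm, as the interface text tells. Its arguments: {"type":"object","properties":{"rows":{"type":"array","items":{"type":"array"}},"gripper":{"type":"number"},"grip_force":{"type":"number"}},"required":["rows"]}

```bash
mkdir -p pics
python3 - <<'E'
from workcell import ctrl,get_image,job
import cv2,numpy as np
s=ctrl.read_state();print({k:np.round(v,3).tolist() for k,v in s.items()},ctrl.tip_extent)
for n in("scene","top"):
    im=get_image(n);cv2.imwrite(f"pics/{n}0.png",im["pixels"][...,::-1]);print(n,im["fx"],im["fy"],im["cx"],im["cy"],np.round(im["cam_to_world"],4).tolist())
E
```

```text
{'clock': 0.0, 'qpos': [-1.158, 0.418, -0.01, 1.614, 0.005, 1.111, -0.053], 'joint_vel': [-0.001, -0.001, -0.0, -0.0, 0.0, 0.001, -0.001], 'joint_torque': [0.001, -86.445, 0.68, -43.488, 0.019, 0.008, 0.0], 'tcp_pos': [0.274, 0.561, 0.253], 'tool_rot': [-0.707, -3.061, 0.002], 'wrist_force': [-0.257, -0.71, -0.657], 'wrist_torque': [0.02, -0.0, 0.041], 'gripper_force': 0.0, 'gripper_width': 0.085} 0.022
scene 489.0902590552421 489.0902590552421 275.0956704456275 213.10093803787848 [[-0.726, 0.4298, -0.5368, 1.2895], [0.6875, 0.4731, -0.551, 0.7527], [0.0171, -0.7691, -0.6389, 0.8969], [0.0, 0.0, 0.0, 1.0]]
top 472.93236220957203 472.93236220957203 271.8795146868759 212.2783001508084 [[0.0144, -0.9846, 0.1743, 0.3606], [-0.9998, -0.0171, -0.0139, 0.0344], [0.0166, -0.174, -0.9846, 1.4098], [0.0, 0.0, 0.0, 1.0]]
```

View pics/top0.png

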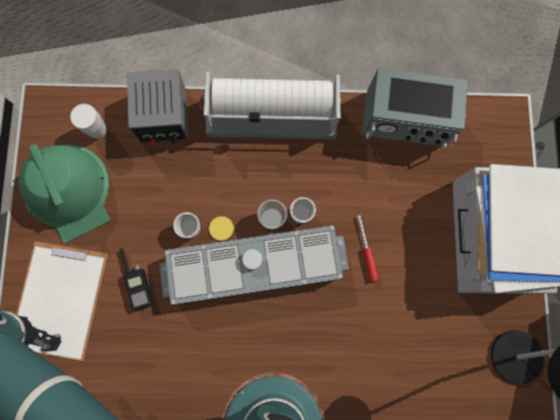

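View pics/scene0.png

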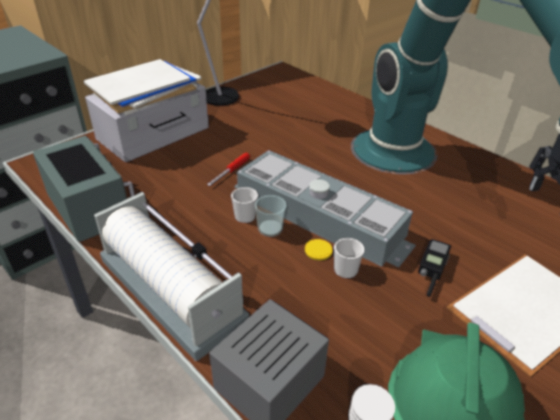

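The top view shows the trunking running from about (163,275) to (347,255). The four lids are at about (187,275), (224,268), (283,259) and (319,254), with their ribbed ends towards the rear and the cups, cap and beaker just behind. Next I'll measure the lids by brightness mask.

```bash
cat > h.py <<'E'
import cv2,numpy as np
def cast(im,uv,z):
    uv=np.atleast_2d(uv).astype(float)
    d=np.c_[(uv[:,0]-im["cx"])/im["fx"],(uv[:,1]-im["cy"])/im["fy"],np.ones(len(uv))]
    T=np.array(im["cam_to_world"]);d=d@T[:3,:3].T
    return T[:3,3]+d*((z-T[2,3])/d[:,2])[:,None]
def project(im,p):
    T=np.array(im["cam_to_world"]);c=(np.atleast_2d(p)-T[:3,3])@T[:3,:3]
    return np.c_[im["fx"]*c[:,0]/c[:,2]+im["cx"],im["fy"]*c[:,1]/c[:,2]+im["cy"]]
E
python3 - <<'E'
from workcell import get_image
from h import *
im=get_image("top");px=im["pixels"];g=cv2.cvtColor(px,cv2.COLOR_RGB2GRAY);hsv=cv2.cvtColor(px,cv2.COLOR_RGB2HSV)
print(g[275:300:6,160:215:5]); 
m=((hsv[...,1]<45)&(g>150)).astype(np.uint8)*255
m[:222]=0;m[310:]=0;m[:,:155]=0;m[:,355:]=0
m=cv2.morphologyEx(m,cv2.MORPH_CLOSE,np.ones((3,3)))
cs,_=cv2.findContours(m,cv2.RETR_EXTERNAL,cv2.CHAIN_APPROX_NONE)
for c in cs:
    if cv2.contourArea(c)<100: continue
    w=cast(im,c[:,0],0.085)[:,:2].astype(np.float32)
    print(cv2.contourArea(c),[np.round(v,4) for v in cv2.minAreaRect(w)],cv2.minAreaRect(c)[0])
v=cv2.resize(px[200:320,150:360],None,fx=3.8,fy=3.8,interpolation=cv2.INTER_CUBIC)
cv2.imwrite("pics/crop.png",v[...,::-1])
E
```

```text
[[ 63  84 142 184 184 184 184 183 184 135 168]
 [ 56  84 144 181 184 183 184 185 185 156 150]
 [ 46  91 141 171 184 185 185 184 184 178 132]
 [ 47  86 132 159 184 184 185 184 174 161 141]
 [ 45  47 110 141 136 142 142 142 132  82  52]]
299.0 [array([0.463 , 0.0681]), array([0.053 , 0.0532]), np.float64(0.9186)] (252.5, 258.5)
2522.0 [array([0.4201, 0.1952]), array([0.1318, 0.1866]), np.float64(9.4042)] (206.1449737548828, 273.478515625)
1253.0 [array([ 0.4614, -0.0156]), array([0.1194, 0.0885]), np.float64(9.7249)] (282.372802734375, 259.67340087890625)
1253.0 [array([ 0.478 , -0.1136]), array([0.1196, 0.0891]), np.float64(9.5037)] (317.3455505371094, 254.28469848632812)
```

View pics/crop.png

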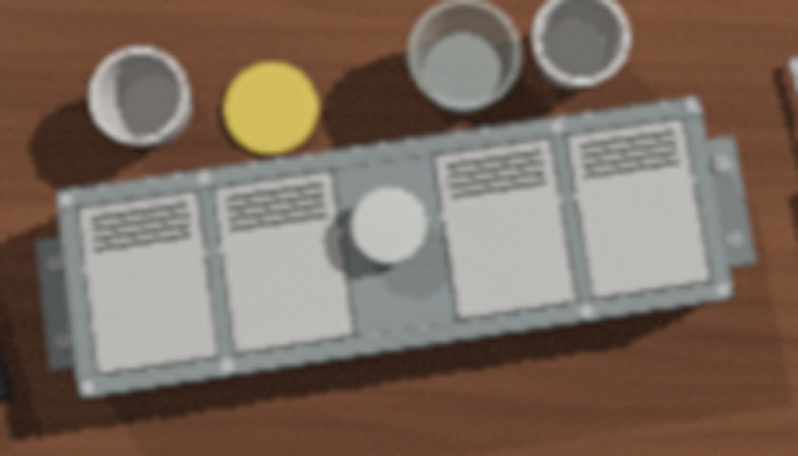

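The crop shows the ribs on the rear side of each lid, and the tin on the middle plate. The lid rectangles measure 119 x 89 mm and sit 99 mm apart, which matches the sizes given. So the duct centre is at about (0.4475, 0.0653) with a yaw of 9.6°. That puts press0 at (0.457, 0.2515), press1 at (0.473, 0.153), press2 at (0.501, -0.009) and press3 at (0.517, -0.1075). I'll shut the fingers and go to lid0.

Emit:
{"op": "jog_arm", "data": {
  "rows": [
    [[0.5, -0.86, 0], [0, 0, 0.5]],
    [[0.5, -0.86, 0], [0, 0, 0.5]],
    [[0.5, -0.86, 0], [0, 0, 0.5]],
    [[0.5, -0.86, 0], [0, 0, 0.5]],
    [[0.51, -0.86, 0], [0, 0, 0.5]],
    [[0.51, -0.86, 0], [0, 0, 0.5]],
    [[0.52, -0.86, 0], [0, 0, 0.5]],
    [[0.52, -0.86, 0], [0, 0, 0.5]],
    [[0.52, -0.87, 0], [0, 0, 0.5]],
    [[0, 0, 0], [0, 0, 0]],
    [[0, 0, 0], [0, 0, 0]]
  ],
  "gripper": -1
}}

```text
clock: 1.25
tcp_pos: [0.4575, 0.251, 0.2532]
tool_rot: [0.271, -3.13, 0.0]
wrist_force: [0.3, 0.1, 0.5]
gripper_width: -0.0003
gripper_force: 0.0
```

Emit:
{"op": "jog_arm", "data": {
  "rows": [
    [[0, 0, -0.7], [0, 0, 0]],
    [[0, 0, -0.7], [0, 0, 0]],
    [[0, 0, -0.7], [0, 0, 0]],
    [[0, 0, -0.7], [0, 0, 0]],
    [[0, 0, 0], [0, 0, 0]],
    [[0, 0, 0], [0, 0, 0]]
  ]
}}

```text
clock: 1.85
tcp_pos: [0.4568, 0.2525, 0.1417]
tool_rot: [0.275, -3.129, 0.0]
wrist_force: [-0.6, -0.5, 0.2]
gripper_width: -0.0002
gripper_force: 0.0
```

Run:
```python
from workcell import ctrl,get_image
from h import *
print(ctrl.tip_extent,ctrl.read_state()["wrist_force"],ctrl.read_state()["tcp_pos"])
im=get_image("wrist");cv2.imwrite("pics/w1.png",im["pixels"][...,::-1])
```

```text
0.022 [-0.6343643  -0.53914808  0.24383985] [0.45683862 0.25251538 0.14172084]
```

View pics/w1.png

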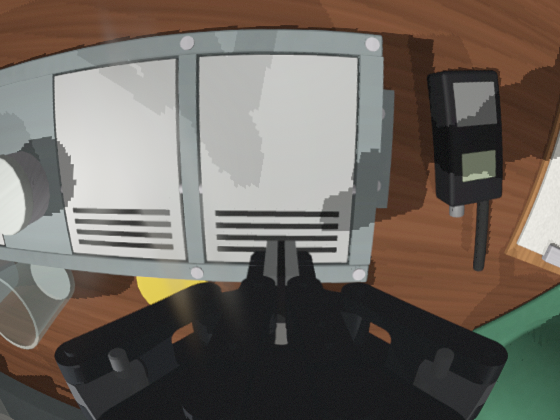

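The wrist view shows the shut fingertips at (280,250), centred across lid0's grip strips at (277,230). I'll come down close, then feel for contact.

Emit:
{"op": "jog_arm", "data": {
  "rows": [
    [[0, 0, -0.35], [0, 0, 0]],
    [[0, 0, -0.35], [0, 0, 0]],
    [[0, 0, 0], [0, 0, 0]],
    [[0, 0, 0], [0, 0, 0]]
  ]
}}

```text
clock: 2.3
tcp_pos: [0.4571, 0.2516, 0.1131]
tool_rot: [0.274, -3.129, 0.001]
wrist_force: [-0.6, 0.4, -0.2]
gripper_width: 0.0003
gripper_force: 0.0
```

Emit:
{"op": "jog_arm", "data": {
  "rows": [
    [[0, 0, -0.05], [0, 0, 0]],
    [[0, 0, -0.05], [0, 0, 0]],
    [[0, 0, -0.05], [0, 0, 0]],
    [[0, 0, 0], [0, 0, 0]]
  ]
}}

```text
clock: 2.7
tcp_pos: [0.4572, 0.2518, 0.1072]
tool_rot: [-0.274, 3.13, -0.0]
wrist_force: [0.3, 0.4, 0.6]
gripper_width: -0.0004
gripper_force: 0.0
```

Emit:
{"op": "jog_arm", "data": {
  "rows": [
    [[0, 0, -0.05], [0, 0, 0]],
    [[0, 0, 0], [0, 0, 0]]
  ]
}}

```text
clock: 2.9
tcp_pos: [0.4574, 0.2519, 0.1067]
tool_rot: [-0.273, 3.129, 0.001]
wrist_force: [-9.7, -5.7, 32.1]
gripper_width: -0.0001
gripper_force: 16.0
```

Emit:
{"op": "jog_arm", "data": {
  "rows": [
    [[0, 0, -0.05], [0, 0, 0]],
    [[0, 0, 0], [0, 0, 0]]
  ]
}}

```text
clock: 3.1
tcp_pos: [0.4575, 0.252, 0.1064]
tool_rot: [-0.274, 3.129, 0.001]
wrist_force: [-23.7, -12.5, 72.0]
gripper_width: -0.0004
gripper_force: 36.3
```

Lid0 is rigid: 72 N with under 1 mm of give. It's latched, so on to lid1.

Emit:
{"op": "jog_arm", "data": {
  "rows": [
    [[0, 0, 0.4], [0, 0, 0]],
    [[0.13, -0.82, 0], [0, 0, 0]],
    [[0.13, -0.82, 0], [0, 0, 0]],
    [[0.13, -0.83, 0], [0, 0, 0]],
    [[0, 0, -0.15], [0, 0, 0]],
    [[0, 0, -0.1], [0, 0, 0]],
    [[0, 0, 0], [0, 0, 0]]
  ]
}}

```text
clock: 3.8
tcp_pos: [0.4724, 0.1537, 0.1087]
tool_rot: [0.275, -3.129, -0.0]
wrist_force: [0.4, 0.9, -0.1]
gripper_width: -0.0002
gripper_force: 0.0
```

Emit:
{"op": "jog_arm", "data": {
  "rows": [
    [[0, 0, -0.05], [0, 0, 0]],
    [[0, 0, -0.05], [0, 0, 0]],
    [[0, 0, 0], [0, 0, 0]]
  ]
}}

```text
clock: 4.1
tcp_pos: [0.4728, 0.154, 0.1067]
tool_rot: [-0.276, 3.129, 0.001]
wrist_force: [-12.9, -2.6, 35.5]
gripper_width: 0.0002
gripper_force: 17.9
```

Lid1 is rigid too (35 N, no give). I'll go over the tin to lid2.

Emit:
{"op": "jog_arm", "data": {
  "rows": [
    [[0, 0, 0.7], [0, 0, 0]],
    [[0, 0, 0.7], [0, 0, 0]],
    [[0.14, -0.82, 0], [0, 0, 0]],
    [[0.14, -0.82, 0], [0, 0, 0]],
    [[0.14, -0.82, 0], [0, 0, 0]],
    [[0.14, -0.82, 0], [0, 0, 0]],
    [[0.14, -0.8, 0], [0, 0, 0]],
    [[0, 0, 0], [0, 0, 0]],
    [[0, 0, -0.6], [0, 0, 0]],
    [[0, 0, -0.6], [0, 0, 0]],
    [[0, 0, -0.1], [0, 0, 0]],
    [[0, 0, 0], [0, 0, 0]]
  ]
}}

```text
clock: 5.3
tcp_pos: [0.5006, -0.0096, 0.1091]
tool_rot: [0.275, -3.128, -0.0]
wrist_force: [0.6, 0.2, 0.4]
gripper_width: 0.0004
gripper_force: 0.0
```

Emit:
{"op": "jog_arm", "data": {
  "rows": [
    [[0, 0, -0.05], [0, 0, 0]],
    [[0, 0, -0.05], [0, 0, 0]],
    [[0, 0, 0], [0, 0, 0]]
  ]
}}

```text
clock: 5.6
tcp_pos: [0.5015, -0.01, 0.1068]
tool_rot: [-0.274, 3.128, 0.0]
wrist_force: [-6.1, 1.0, 17.7]
gripper_width: -0.0001
gripper_force: 8.7
```

Emit:
{"op": "jog_arm", "data": {
  "rows": [
    [[0, 0, -0.05], [0, 0, 0]],
    [[0, 0, 0], [0, 0, 0]]
  ]
}}

```text
clock: 5.8
tcp_pos: [0.5016, -0.01, 0.1065]
tool_rot: [-0.274, 3.127, 0.001]
wrist_force: [-22.0, 1.6, 61.9]
gripper_width: 0.0003
gripper_force: 30.9
```

Lid2 is latched (62 N, rigid). Now lid3.

Emit:
{"op": "jog_arm", "data": {
  "rows": [
    [[0, 0, 0.4], [0, 0, 0]],
    [[0.13, -0.82, 0], [0, 0, 0]],
    [[0.13, -0.82, 0], [0, 0, 0]],
    [[0.13, -0.8, 0], [0, 0, 0]],
    [[0, 0, -0.15], [0, 0, 0]],
    [[0, 0, -0.1], [0, 0, 0]],
    [[0, 0, 0], [0, 0, 0]]
  ]
}}

```text
clock: 6.5
tcp_pos: [0.5162, -0.1068, 0.109]
tool_rot: [0.275, -3.129, -0.001]
wrist_force: [-1.0, -0.3, -0.9]
gripper_width: -0.0
gripper_force: 0.0
```

Emit:
{"op": "jog_arm", "data": {
  "rows": [
    [[0, 0, -0.05], [0, 0, 0]],
    [[0, 0, -0.05], [0, 0, 0]],
    [[0, 0, -0.05], [0, 0, 0]],
    [[0, 0, 0], [0, 0, 0]]
  ]
}}

```text
clock: 6.9
tcp_pos: [0.5166, -0.1073, 0.1032]
tool_rot: [-0.275, 3.129, 0.0]
wrist_force: [0.4, 2.2, 2.7]
gripper_width: 0.0002
gripper_force: 1.1
```

Lid3 yields: 2.7 N and already 4 mm down. I'll press on.

Emit:
{"op": "jog_arm", "data": {
  "rows": [
    [[0, 0, -0.1], [0, 0, 0]],
    [[0, 0, -0.1], [0, 0, 0]],
    [[0, 0, -0.1], [0, 0, 0]],
    [[0, 0, 0], [0, 0, 0]]
  ]
}}

```text
clock: 7.3
tcp_pos: [0.5163, -0.1081, 0.0909]
tool_rot: [0.274, -3.129, 0.001]
wrist_force: [0.2, 0.2, 0.3]
gripper_width: -0.0
gripper_force: 0.1
```

Emit:
{"op": "jog_arm", "data": {
  "rows": [
    [[0, 0, -0.05], [0, 0, 0]],
    [[0, 0, -0.05], [0, 0, 0]],
    [[0, 0, 0], [0, 0, 0]]
  ]
}}

```text
clock: 7.6
tcp_pos: [0.5175, -0.1079, 0.0879]
tool_rot: [-0.274, 3.127, -0.001]
wrist_force: [4.8, 1.8, 7.4]
gripper_width: -0.0004
gripper_force: 3.8
```

Emit:
{"op": "jog_arm", "data": {
  "rows": [
    [[0, 0, -0.05], [0, 0, 0]],
    [[0, 0, 0], [0, 0, 0]]
  ]
}}

```text
clock: 7.8
tcp_pos: [0.5184, -0.1079, 0.0865]
tool_rot: [-0.274, 3.125, -0.001]
wrist_force: [6.7, 2.2, 12.2]
gripper_width: -0.0002
gripper_force: 6.6
```

Emit:
{"op": "jog_arm", "data": {
  "rows": [
    [[0, 0, -0.05], [0, 0, 0]],
    [[0, 0, 0], [0, 0, 0]]
  ]
}}

```text
clock: 8.0
tcp_pos: [0.5193, -0.1079, 0.0851]
tool_rot: [-0.274, 3.123, -0.002]
wrist_force: [8.6, 2.3, 19.2]
gripper_width: -0.0
gripper_force: 9.6
```

Run:
```python
from workcell import ctrl,get_image
from h import *
s=ctrl.read_state();print(s["wrist_force"],s["tcp_pos"])
im=get_image("scene");cv2.imwrite("pics/s2.png",cv2.resize(im["pixels"][100:290,160:430],None,fx=2.9,fy=2.9,interpolation=cv2.INTER_CUBIC)[...,::-1])
```

```text
[ 8.61932422  2.25811415 19.21973204] [ 0.51932473 -0.10789798  0.0851091 ]
```

View pics/s2.png

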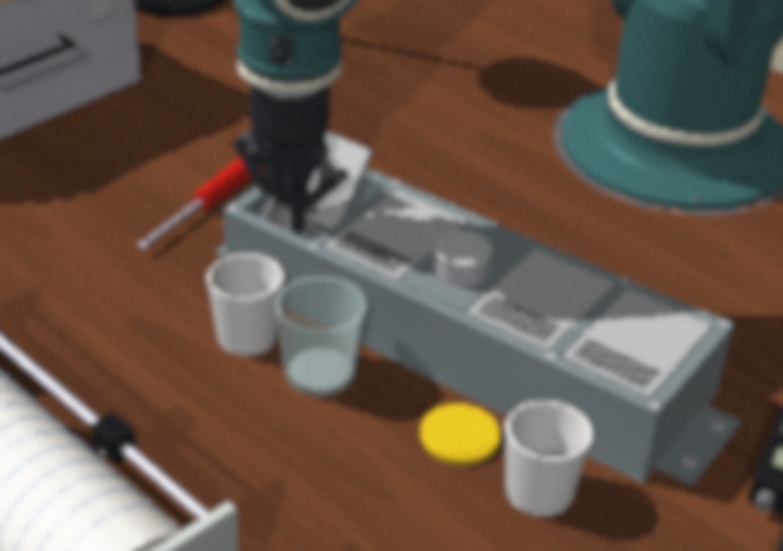

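The scene view shows lid3 (at about (330,180) in the crop) clearly tilted, its leaf raised beside the gripper and the bystanders untouched. I'll press a little more to confirm the stop.

Emit:
{"op": "jog_arm", "data": {
  "rows": [
    [[0, 0, -0.05], [0, 0, 0]],
    [[0, 0, -0.05], [0, 0, 0]],
    [[0, 0, 0], [0, 0, 0]]
  ]
}}

```text
clock: 8.35
tcp_pos: [0.5214, -0.1078, 0.0823]
tool_rot: [-0.274, 3.119, -0.003]
wrist_force: [15.3, 3.7, 26.0]
gripper_width: 0.0003
gripper_force: 14.8
```

The tip is now sliding down a fixed slope (2.1 mm back per 2.8 mm down), so the lid is at its stop. I'll retreat straight up.

Emit:
{"op": "jog_arm", "data": {
  "rows": [
    [[0.1, 0, 0.2], [0, 0, 0]],
    [[0, 0, 0.4], [0, 0, 0]],
    [[0, 0, 0.8], [0, 0, 0]],
    [[0, 0, 0.9], [0, 0, 0]],
    [[0, 0, 0.9], [0, 0, 0]],
    [[0, 0, 0.9], [0, 0, 0]],
    [[0, 0.9, 0.5], [0, 0, 0]],
    [[0, 0.9, 0], [0, 0, 0]],
    [[0, 0.9, 0], [0, 0, 0]],
    [[0, 0.9, 0], [0, 0, 0]],
    [[0, 0, 0], [0, 0, 0]],
    [[0, 0, 0], [0, 0, 0]]
  ]
}}

```text
clock: 9.55
tcp_pos: [0.5201, 0.0365, 0.263]
tool_rot: [0.276, -3.129, 0.0]
wrist_force: [1.2, -0.1, 0.1]
gripper_width: -0.0003
gripper_force: 0.0
```

Run:
```python
from workcell import ctrl,get_image
from h import *
im=get_image("scene");px=im["pixels"]
C=np.array([.4475,.0653,.085]);X=np.array([.986,.167,0]);Y=np.array([-.167,.986,0]);Z=np.array([0,0,1.])
P=C+15*1e-3*X-.182*Y   # pins
v=cv2.resize(px[100:290,160:430],None,fx=2.9,fy=2.9,interpolation=cv2.INTER_CUBIC)
for a,col in((.7,(255,0,0)),(.87,(0,255,0))):
    for s in(.043,-.043):
        e=P+s*Y-.075*(np.cos(a)*X-np.sin(a)*Z)
        u=(project(im,e)[0]-[160,100])*2.9;cv2.circle(v,tuple(int(t) for t in u),3,col,-1)
cv2.imwrite("pics/s3.png",v[...,::-1]);print(ctrl.read_state()["wrist_force"])
```

```text
[ 0.31362757  0.02973331 -1.09025774]
```

View pics/s3.png

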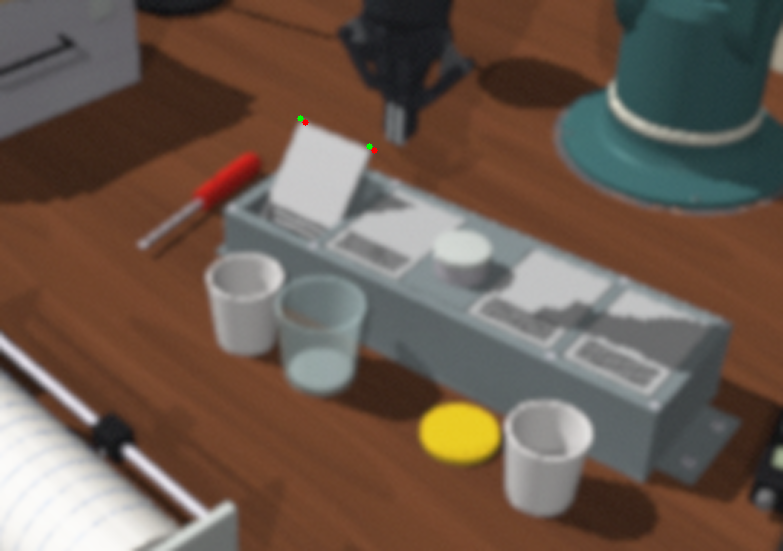

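The leaf stands up at about (320,170), with its front corners at (301,121) and (371,149), on the projected corners for a lid near its stop. The other lids are flush, and the cups, cap, beaker, tin and driver haven't moved. The scene view can't tell 0.7 from 0.87 rad well, so I'll check the top view.

Run:
```python
from workcell import ctrl,get_image
from h import *
im=get_image("top");px=im["pixels"]
C=np.array([.4475,.0653,.085]);X=np.array([.986,.167,0]);Y=np.array([-.167,.986,0]);Z=np.array([0,0,1.])
P=C+.015*X-.182*Y
v=cv2.resize(px[220:300,290:360],None,fx=7,fy=7,interpolation=cv2.INTER_CUBIC)
for a,col in((.7,(255,0,0)),(.87,(0,255,0))):
    for s in(.043,-.043):
        e=P+s*Y-.075*(np.cos(a)*X-np.sin(a)*Z)
        u=(project(im,e)[0]-[290,220]+.5)*7;cv2.circle(v,tuple(int(t) for t in u),3,col,-1)
cv2.imwrite("pics/t3.png",v[...,::-1])
```

```text
(no output)
```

View pics/t3.png

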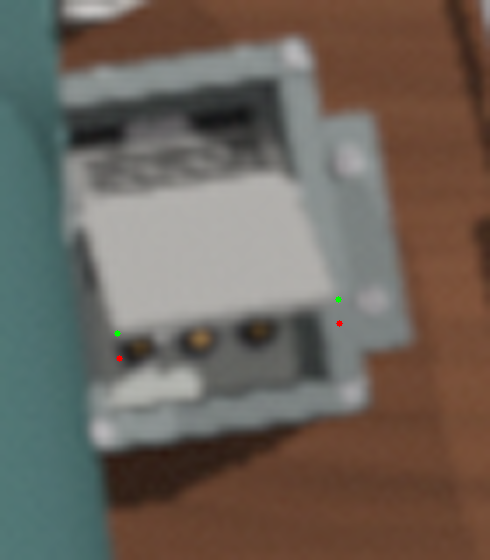

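The top view puts the leaf's front edge at the 0.87 rad marks ((117,333) and (338,299)), well clear of the 0.7 marks. The lid is at its stop, so I'm handing in.

```bash
python3 -c "
from workcell import job
print(job.sign_off())"
```

```text
the job is handed in; nothing more can be done
None
```

The rightmost lid (lid3) was the unlatched one: I pressed it to its stop, it stayed open with the arm clear, and the job is handed in; the other three were rigid when pressed and are shut.

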